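Pack the reagent caddy

TASK

Pack the steel caddy for the next bench: stand the two brown dropper bottles with rubber teats in its two small round pockets, the shorter of the two clear blue-capped bottles in the large round pocket, and the grey white-capped bottle in the square pocket. Keep the bottles upright and set each down gently on the bottom of its pocket, not dropped. Leave the brown bottle with the flat red screw cap and the taller clear blue-capped bottle standing where they are.

Things in the scene. Friction and masses are not known exactly. Their poses are not given: they have to be found in the camera images.
- dropper_a_mid (a point): brown glass dropper bottle, 86 mm tall: body 37 mm in diameter up to 49 mm, black collar 24 mm in diameter at 48-62 mm, rubber teat 14 mm in diameter to the top; 60 g. Point: on its axis, 43 mm above its foot; z up. Loose. Goes in a small round pocket. Best gripped at the collar, 54 mm above the foot (room for the hand over the teat, clears the pocket rim)
- dropper_b_mid (a point): brown glass dropper bottle, 86 mm tall: body 37 mm in diameter up to 49 mm, black collar 24 mm in diameter at 48-62 mm, rubber teat 14 mm in diameter to the top; 60 g. Point: on its axis, 43 mm above its foot; z up. Loose. Goes in a small round pocket. Best gripped at the collar, 54 mm above the foot (room for the hand over the teat, clears the pocket rim). Twin of the other, interchangeable
- clear_bottle_mid (a point): clear bottle with blue screw cap, the SHORTER of the two: 104 mm tall, body 54 mm in diameter up to 83 mm, cap 43 mm in diameter from 83 to 104 mm; about 130 g. Point: on its axis, 52 mm above its foot; z up. Loose. Belongs in the large round pocket. The cap is fixed and is a good grip (about 92 mm above the foot)
- dark_bottle_mid (a point): grey bottle, dark at the bottom, with white ribbed screw cap: 126 mm tall, body 61 mm in diameter up to 105 mm, cap 46 mm in diameter from 105 to 126 mm; about 140 g. Point: on its axis, 63 mm above its foot; z up. Loose. Belongs in the square pocket. The cap is fixed and is a good grip (about 114 mm above the foot)
- screwcap_amber_mid (a point): look-alike to leave where it stands: brown bottle with a wide flat-topped red screw cap and no teat, 92 mm tall, 40 mm in diameter, cap 33 mm. Point: on its axis, 46 mm above its foot; z up. Loose. 
- tall_clear_bottle_mid (a point): look-alike to leave where it stands: clear bottle with blue screw cap, the TALLER of the two: 142 mm tall, body 60 mm in diameter, cap 43 mm. Point: on its axis, 71 mm above its foot; z up. Loose. (A fixed blender, 0.37 m tall, stands at about x 0.47 to 0.69, y -0.23 to -0.03, and a fixed water bath behind the right-hand bottles; from the right-hand bottles to the caddy the way is in front of the blender.)
- small_insert_1: flat grey plastic insert, 87.5 x 87.5 x 26 mm, one of four filling the steel caddy two by two (corners differ from start to start); fixed. Open pocket in its middle, 20 mm deep: round, 53 mm in diameter (for a dropper bottle). Origin: centre of its underside, 6 mm above the worktop; x, y along its sides, z up. Pocket floor 6 mm, mouth 26 mm above the origin
- small_insert_2: flat grey plastic insert, 87.5 x 87.5 x 26 mm, one of four filling the steel caddy two by two (corners differ from start to start); fixed. Open pocket in its middle, 20 mm deep: round, 53 mm in diameter (for a dropper bottle). Origin: centre of its underside, 6 mm above the worktop; x, y along its sides, z up. Pocket floor 6 mm, mouth 26 mm above the origin
- round_insert: flat grey plastic insert, 87.5 x 87.5 x 26 mm, one of four filling the steel caddy two by two (corners differ from start to start); fixed. Open pocket in its middle, 20 mm deep: round, 70 mm in diameter (for the shorter clear bottle). Origin: centre of its underside, 6 mm above the worktop; x, y along its sides, z up. Pocket floor 6 mm, mouth 26 mm above the origin
- square_insert: flat grey plastic insert, 87.5 x 87.5 x 26 mm, one of four filling the steel caddy two by two (corners differ from start to start); fixed. Open pocket in its middle, 20 mm deep: square, 77 x 77 mm (for the grey bottle). Origin: centre of its underside, 6 mm above the worktop; x, y along its sides, z up. Pocket floor 6 mm, mouth 26 mm above the origin

How it is judged:
At the end, for the whole second after the job is handed in: Each bottle stands on its pocket's floor (4 mm), upright (0.15 rad), released, at rest, axis within 12 mm of the pocket's centre (square pocket 14 mm): droppers one to a small pocket, short clear in the large round, grey in the square. Both look-alikes upright within 20 mm of their start ((((horizontal distance between dropper_a_mid and small_insert_1 below 0.012 m and z of dropper_a_mid in the frame of small_insert_1 between 0.045 and 0.053 m) and (horizontal distance between dropper_b_mid and small_insert_2 below 0.012 m and z of dropper_b_mid in the frame of small_insert_2 between 0.045 and 0.053 m)) or ((horizontal distance between dropper_a_mid and small_insert_2 below 0.012 m and z of dropper_a_mid in the frame of small_insert_2 between 0.045 and 0.053 m) and (horizontal distance between dropper_b_mid and small_insert_1 below 0.012 m and z of dropper_b_mid in the frame of small_insert_1 between 0.045 and 0.053 m))) and horizontal distance between clear_bottle_mid and round_insert below 0.012 m and z of clear_bottle_mid in the frame of round_insert between 0.054 and 0.062 m and horizontal distance between dark_bottle_mid and square_insert below 0.014 m and z of dark_bottle_mid in the frame of square_insert between 0.065 and 0.073 m and angle between each of dropper_a_mid, dropper_b_mid, clear_bottle_mid, dark_bottle_mid, screwcap_amber_mid, tall_clear_bottle_mid's own z axis and vertical below 0.15 rad and linear speed of each of dropper_a, dropper_b, clear_bottle, dark_bottle, screwcap_amber, tall_clear_bottle below 0.02 m/s and angular speed of each of dropper_a, dropper_b, clear_bottle, dark_bottle below 0.3 rad/s and distance of each of screwcap_amber_mid, tall_clear_bottle_mid from where it was at the start of the episode below 0.02 m); the robot touches nothing.
It fails at once if a bottle is tipped over or tilted more than about 40 degrees (angle between any of dropper_a_mid, dropper_b_mid, clear_bottle_mid, dark_bottle_mid, screwcap_amber_mid, tall_clear_bottle_mid's own z axis and vertical above 0.7 rad).
It fails at once if a bottle is dropped from more than about 3 cm ((contact force between the fingers and dropper_a below 0.01 N and linear speed of dropper_a above 0.8 m/s) or (contact force between the fingers and dropper_b below 0.01 N and linear speed of dropper_b above 0.8 m/s) or (contact force between the fingers and clear_bottle below 0.01 N and linear speed of clear_bottle above 0.8 m/s) or (contact force between the fingers and dark_bottle below 0.01 N and linear speed of dark_bottle above 0.8 m/s)).
It fails at once if a bottle that does not belong is moved more than 20 mm (distance of any of screwcap_amber_mid, tall_clear_bottle_mid from where it was at the start of the episode above 0.02 m).
It also fails if it takes over 131 s, if anything falls off the work surface, if the arm or the gripper's body presses on something with over 40 N, if the wrist force passes 120 N, or if a joint passes its speed limit or range.

ROBOT

A 7-joint arm with a two-finger parallel gripper is mounted at the origin on a cart in front of the work surface, level with it; the furniture and walls round the work are solid. World frame = base frame: x ahead of the robot, y to its left, z up, the work surface at z = 0. Lengths are in m, angles in rad, forces in N, time in s.
With the tool pointing down it reaches from about 0.35 to 0.775 m from the base axis. Payload 3.1 kg.
Tool frame: the origin (TCP) lies at the very end of the fingers, on their centre line; the grasp point (between the pads) lies 19 mm behind it (ctrl.grasp_offset is the distance from the TCP to the grasp point, in m); z points along the fingers, y is the line along which they close (so a half turn about z gives the same grasp; the last joint's range is limited). The gripper opens to 85 mm and grips with 20 to 120 N. Pads are 22 mm wide; open, the fingers measure 114 mm over their backs; the gripper's body (76 mm by 85 mm) begins 54 mm behind the grasp point. The pads swing forward as they close: fully open they stand 13 mm farther back than shut.
Start: joints at [1.071, 0.311, 0.014, 1.512, -0.004, 1.319, -0.027], TCP at [0.243, -0.493, 0.231] pointing down, gripper open.
Joint ranges: [-2.7, 2.7], [-0.3, 1.91], [-1.27, 1.3], [0.12, 2.57], [-1.44, 4.58], [0.2, 2.03], [-3.05, 3.05]. Speed limits (rad/s): [2.79, 2.79, 3.14, 3.14, 3.14, 3.14, 3.14].

INTERFACE

Orientations are given as a unit quaternion [w, x, y, z].
In Python, from workcell import ctrl, imaging, order gives the robot as it stands.
- The arm moves only by the tool arm_command, never from a script. Its argument "series" is a list of rows, each an object with "delta_pos": the shift along the tool's x, y, z in m, a list of three; "spin": the turn about the tool's z in degrees. A call has 1 to 12 rows; each row shifts and turns the commanded pose from where the row before left it, along the tool's axes as they then stand; what a row does not reach is not made up. A row lasts 1/10 s, in which the tool goes at most 50 mm and 8.59 degrees, less where a joint would pass 70% of its speed; a pose out of reach is approached as far as the arm can. A call is refused whole if a number of a shift passes 0.05 or a number of a turn 8.59, either way. A call with a gripper value outside its range is refused whole. "gripper" is the gripper's target within -1 to 1 (shut at 1, half-way at 0, fully open at -1), set as the call begins (left out, the last holds). The fingers move at their own pace and stop on an object; "squeeze" is the grip in N (left out, the last holds). Time passes only in rows, so rows that do not move let the fingers close. It gives the time, the measured TCP pose, the force, the opening and the grip force at its end, in the units of the state.
- ctrl.observe(): the state, without advancing time (a new reading comes with each control period).
- imaging.get_image(name): name is "scene" or "top" or "wrist"; returns a dict with "frame" (400x640x3 uint8, red, green, blue), "fx", "fy", "cx", "cy" (pixels), "k1" (the pictures are not rectified: a ray, as slopes to the right and down, at radius r is drawn at 1 + k1 r^2 times it, then the intrinsics apply), "cam_to_world" (4x4, takes a point from camera to world coordinates). Camera axes: x right, y down, z forward; pixel columns grow to the right and rows downward; lengths in m; the calibration is good to about 2 mm. A picture is of the moment at which its call begins. There is no depth.
- order.finish_job(): hands the job in; it is judged then, once.
The state is a dict: "time_s": time; "q": joint angles; "dq": joint speeds; "effort": joint torques, N m; "position": TCP position; "tcp_rot": TCP orientation; "wrist_force": force on the tool from outside, world axes, zero at the start; "wrist_torque": the same for the moment, N m; "grip_width": opening from 0.0 (shut) to 1.0 (fully open); "finger_force": force on a finger pad.
Only numpy, scipy, OpenCV 4.12 (cv2) and the standard library are available. Lean on these libraries where they do the work, as an engineer would, in place of code of your own. Each camera call takes 0.05 s, during which the arm holds its last target. There are 200 camera calls.

## Working session

There is one attempt and no reset: what is moved stays moved. The work goes in short steps, Python scripts to look and compute and a tool call to move; the robot and the scene stay as the last step left them, time stands still between calls to the robot, and variables do not carry over. Pictures are saved under pics/ and viewed, at most 17 in all, crops included, and the job is handed in when it is done.

Besides the shell and the picture viewer there is one more tool, called after ">>>" as name(argument=value, ...) on one line, values as JSON. arm_command: Moves the arm, as the interface text tells. Its arguments: {"type":"object","properties":{"series":{"type":"array","items":{"type":"object","properties":{"delta_pos":{"type":"array","items":{"type":"number"}},"spin":{"type":"number"}}}},"gripper":{"type":"number"},"squeeze":{"type":"number"}},"required":["series"]}

```bash
mkdir -p pics; cat > h.py <<'E'
import numpy as np, cv2
from workcell import ctrl, imaging, order
def grab(n,f=None):
    im=imaging.get_image(n)
    if f: cv2.imwrite('pics/'+f+'.png',im['frame'][:,:,::-1]); np.savez('pics/'+f+'.npz',**im)
    return im
def load(f): return dict(np.load('pics/'+f+'.npz'))
def ray(im,u,v):
    K=np.array([[im['fx'],0,im['cx']],[0,im['fy'],im['cy']],[0,0,1]],float)
    p=cv2.undistortPoints(np.array([[[u,v]]],float),K,np.array([float(im['k1']),0,0,0]))[0,0]
    T=np.array(im['cam_to_world']); d=T[:3,:3]@[p[0],p[1],1]
    return T[:3,3],d/np.linalg.norm(d)
def onz(im,u,v,z):
    o,d=ray(im,u,v); return o+d*(z-o[2])/d[2]
def tri(*rs):
    A=sum(np.eye(3)-np.outer(d,d) for o,d in rs); b=sum((np.eye(3)-np.outer(d,d))@o for o,d in rs)
    return np.linalg.solve(A,b)
def proj(im,P):
    T=np.linalg.inv(im['cam_to_world']); p=T[:3,:3]@P+T[:3,3]; s=p[:2]/p[2]; s=s*(1+float(im['k1'])*(s@s))
    return s*[im['fx'],im['fy']]+[im['cx'],im['cy']]
E
python3 - <<'E'
from h import *
for n in ('scene','top','wrist'):
    im=grab(n,n+'0'); print(n,im['fx'],im['k1'],np.round(im['cam_to_world'],3).tolist())
s=ctrl.observe(); print(s, ctrl.grasp_offset)
E
```

```text
scene 488.68708535815654 0.01034800407580007 [[-0.874, -0.262, 0.41, -0.086], [-0.486, 0.424, -0.764, 1.105], [0.026, -0.867, -0.498, 0.799], [0.0, 0.0, 0.0, 1.0]]
top 369.8635509993366 -0.05635564943588075 [[-0.028, -0.982, 0.184, 0.301], [-0.999, 0.033, 0.023, 0.002], [-0.029, -0.183, -0.983, 1.271], [0.0, 0.0, 0.0, 1.0]]
wrist 280.78669408907865 -0.008878594162414735 [[0.443, -0.848, -0.292, 0.318], [-0.897, -0.419, -0.143, -0.456], [-0.001, 0.325, -0.946, 0.373], [0.0, 0.0, 0.0, 1.0]]
{'time_s': 0.15, 'q': array([ 1.07131408,  0.31158222,  0.01400696,  1.51266163, -0.00438591,
        1.3192277 , -0.02719499]), 'dq': array([ 1.59322694e-04, -2.50547391e-03,  3.95657637e-04, -4.24860417e-03,
       -1.46439364e-05,  3.11512234e-04, -4.99716152e-04]), 'effort': array([ 1.07024571e-04, -3.80274081e+01,  1.46045149e-01, -2.30849272e+01,
        1.22647823e-02,  9.68626526e-03, -4.39962605e-06]), 'position': array([ 0.24283833, -0.49287241,  0.23045952]), 'tcp_rot': array([-8.87712235e-04,  9.73909925e-01,  2.26933037e-01, -2.57323823e-04]), 'wrist_force': array([-0.30322503,  1.05843941,  0.20253874]), 'wrist_torque': array([ 0.03046851, -0.00784829, -0.02240982]), 'finger_force': 0.0, 'grip_width': 0.9986252552531542} 0.0187
```

View pics/scene0.png

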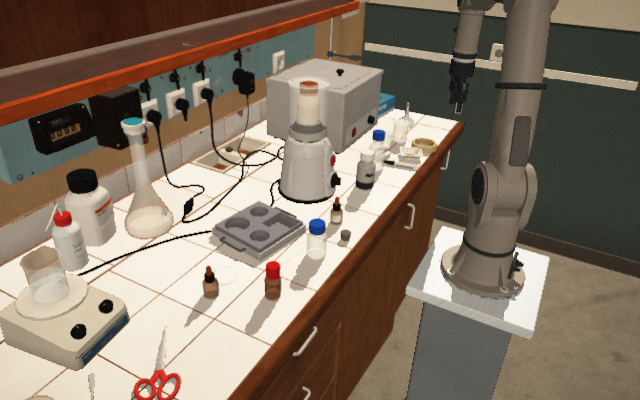

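View pics/top0.png

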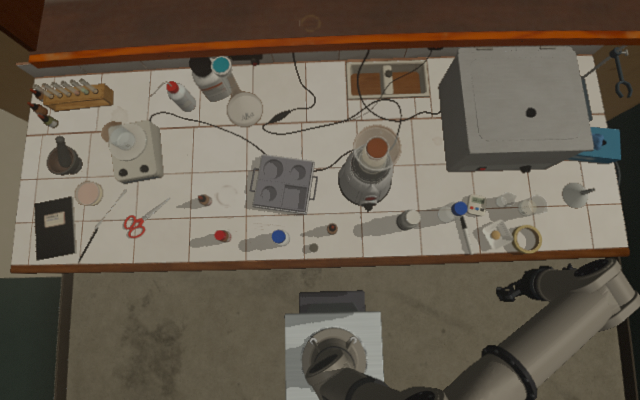

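View pics/wrist0.png

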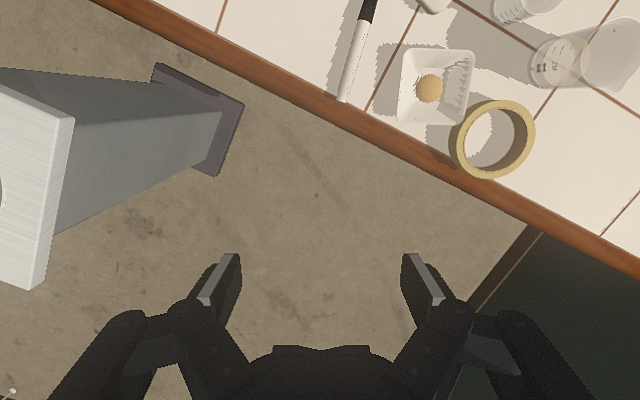

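The top view shows droppers at about (204,199) and (332,228), the red cap at (222,236), blue caps at (279,237) and (459,209), the white cap at (409,218) and the caddy at (283,184). I'll zoom in on both views.

```bash
python3 - <<'E'
from h import *
a=cv2.imread('pics/top0.png')[140:260,180:480]; cv2.imwrite('pics/topc.png',cv2.resize(a,None,fx=2.6,fy=2.6,interpolation=cv2.INTER_CUBIC))
a=cv2.imread('pics/scene0.png')[110:310,190:450]; cv2.imwrite('pics/scenec.png',cv2.resize(a,None,fx=3,fy=3,interpolation=cv2.INTER_CUBIC))
E
```

```text
(no output)
```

View pics/topc.png

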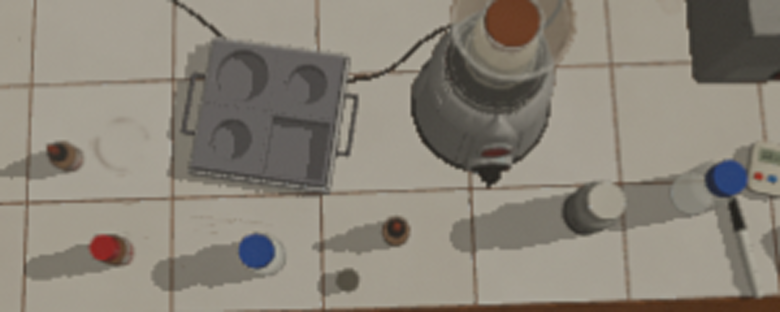

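View pics/scenec.png

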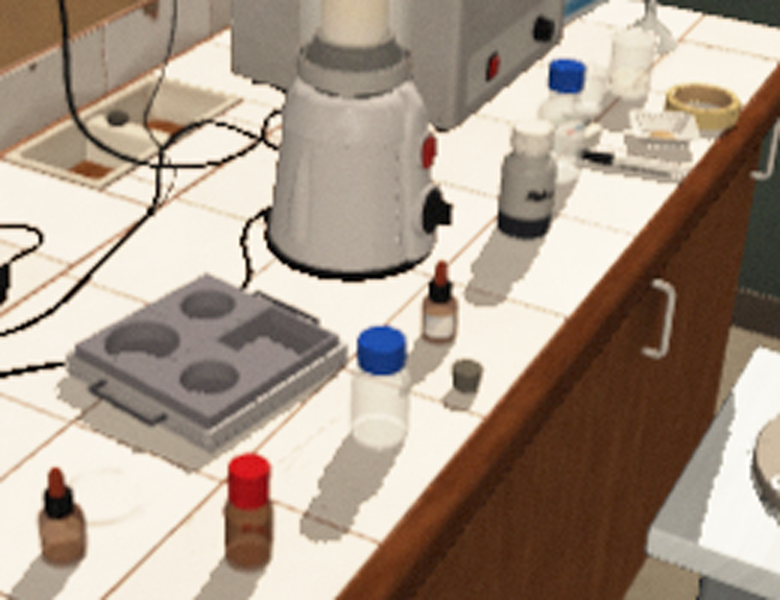

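Crop coordinates: in the top crop, the pockets are large round (242,76), small (305,85) and (231,139), and square (299,147). In the scene crop the caps and teats are clear. I'll triangulate them.

```bash
python3 - <<'E'
from h import *
t=load('top0'); s=load('scene0')
T=lambda u,v:((u+.5)/2.6-.5+180,(v+.5)/2.6-.5+140)
S=lambda u,v:((u+.5)/3-.5+190,(v+.5)/3-.5+110)
L={'blueL':((257,251),(381,337),.104),'blueR':((727,178),(567,66),.142),'grey':((606,199),(531,128),.126),'drA':((57,149),(56,472),.086),'drB':((396,226),(440,265),.086),'red':((105,248),(248,465),.092),
'large':((242,76),(143,339),.032),'sm1':((305,85),(208,304),.032),'sm2':((231,139),(209,376),.032),'sq':((299,147),(280,340),.032),
'c1':((213,38),(206,276),.032),'c2':((349,56),(345,350),.032),'c3':((329,190),(210,436),.032),'c4':((191,174),(70,354),.032)}
for k,(a,b,z) in L.items():
    ra=ray(t,*T(*a)); rb=ray(s,*S(*b)); print(k,np.round(tri(ra,rb),3),'top',np.round(onz(t,*T(*a),z)[:2],3),'sc',np.round(onz(s,*S(*b),z)[:2],3))
E
```

```text
blueL [0.4   0.162 0.104] top [0.4   0.162] sc [0.401 0.163]
blueR [ 0.464 -0.402  0.142] top [ 0.465 -0.402] sc [ 0.463 -0.402]
grey [ 0.447 -0.261  0.123] top [ 0.447 -0.26 ] sc [ 0.443 -0.255]
drA [0.542 0.424 0.077] top [0.538 0.42 ] sc [0.536 0.433]
drB [ 0.428 -0.008  0.082] top [ 0.427 -0.008] sc [ 0.425 -0.002]
red [0.411 0.355 0.09 ] top [0.41  0.353] sc [0.411 0.357]
large [0.639 0.19  0.036] top [0.64 0.19] sc [0.642 0.185]
sm1 [0.623 0.106 0.035] top [0.625 0.106] sc [0.625 0.102]
sm2 [0.554 0.205 0.033] top [0.555 0.205] sc [0.554 0.203]
sq [0.538 0.114 0.028] top [0.541 0.115] sc [0.531 0.12 ]
c1 [0.616 0.191 0.132] top [0.695 0.23 ] sc [0.657 0.059]
c2 [ 0.599  0.024 -0.024] top [0.662 0.047] sc [0.47  0.102]
c3 [ 0.552  0.113 -0.105] top [0.482 0.077] sc [0.503 0.277]
c4 [0.558 0.285 0.086] top [0.509 0.258] sc [0.684 0.24 ]
```

blueL triangulates to 0.104 m, so it is the short one, and blueR to 0.142 m. Spinning to heading 90° gives tool x = +y, tool y = +x and tool z = down. Then I'll go over dropper B.

>>> arm_command(series=[{"spin": -8},{"spin": -8},{"spin": -8},{"spin": -8},{"spin": -8},{"spin": -8},{"spin": -8},{"spin": -7.8}])

```text
invalid input
```

>>> arm_command(series=[{"delta_pos": [0.045,0.017,0]},{"delta_pos": [0.045,0.017,0]},{"delta_pos": [0.045,0.017,0]},{"delta_pos": [0.045,0.017,0]},{"delta_pos": [0.045,0.017,0]},{"delta_pos": [0.045,0.017,0]},{"delta_pos": [0.045,0.017,0]},{"delta_pos": [0.045,0.017,0]},{"delta_pos": [0.045,0.017,0]},{"delta_pos": [0.045,0.017,0]},{"delta_pos": [0.035,0.014,0]},{}])

```text
invalid input
```

```bash
python3 - <<'E'
from h import *
im=grab('wrist','w1'); s=ctrl.observe(); print(s['position'],s['tcp_rot'],s['q'],s['time_s'])
for n,P in {'drB':(.427,-.008,.086),'sm1':(.6255,.1035,.032),'sm2':(.5545,.2045,.032),'sq':(.539,.118,.032),'blueL':(.4,.162,.104)}.items(): print(n,proj(im,np.array(P)).round())
E
```

```text
[ 0.24291648 -0.49299126  0.23064866] [-6.64502327e-04  9.73911126e-01  2.26928711e-01 -1.91401251e-04] [ 1.07128351  0.31142327  0.01402625  1.51240947 -0.0044043   1.31917362
 -0.02721265] 0.2
drB [-202. -355.]
sm1 [-224. -705.]
sm2 [-365. -629.]
sq [-257. -549.]
blueL [-505. -466.]
```

View pics/w1.png

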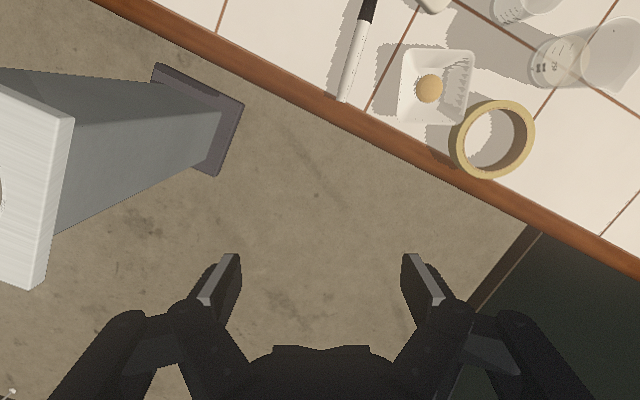

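The calls were refused and nothing moved. Rows probably need both fields.

>>> arm_command(series=[{"delta_pos": [0,0,0],"spin": -8},{"delta_pos": [0,0,0],"spin": -8},{"delta_pos": [0,0,0],"spin": -8},{"delta_pos": [0,0,0],"spin": -8},{"delta_pos": [0,0,0],"spin": -8},{"delta_pos": [0,0,0],"spin": -8},{"delta_pos": [0,0,0],"spin": -8},{"delta_pos": [0,0,0],"spin": -7.8}])

```text
time_s: 1.0
position: [0.243, -0.4932, 0.231]
tcp_rot: [-0.0, 0.705, 0.709, 0.0]
wrist_force: [0.9, 0.8, -0.2]
grip_width: 0.998
finger_force: 0.0
```

>>> arm_command(series=[{"delta_pos": [0.045,0.017,0],"spin": 0},{"delta_pos": [0.045,0.017,0],"spin": 0},{"delta_pos": [0.045,0.017,0],"spin": 0},{"delta_pos": [0.045,0.017,0],"spin": 0},{"delta_pos": [0.045,0.017,0],"spin": 0},{"delta_pos": [0.045,0.017,0],"spin": 0},{"delta_pos": [0.045,0.017,0],"spin": 0},{"delta_pos": [0.045,0.017,0],"spin": 0},{"delta_pos": [0.045,0.017,0],"spin": 0},{"delta_pos": [0.045,0.017,0],"spin": 0},{"delta_pos": [0.035,0.014,0],"spin": 0},{"delta_pos": [0,0,0],"spin": 0}])

```text
time_s: 2.2
position: [0.428, -0.0015, 0.2318]
tcp_rot: [-0.001, 0.703, 0.711, 0.002]
wrist_force: [-0.6, -0.2, -0.6]
grip_width: 1.003
finger_force: 0.0
```

```bash
python3 - <<'E'
from h import *
im=grab('wrist','w2'); s=ctrl.observe(); print(s['position'],s['tcp_rot'],s['q'],s['time_s'])
for n,P in {'drB':(.427,-.008,.086),'sm1':(.6255,.1035,.032),'sm2':(.5545,.2045,.032),'sq':(.539,.118,.032),'blueL':(.4,.162,.104)}.items(): print(n,proj(im,np.array(P)).round())
E
```

```text
[ 0.42714071 -0.00517362  0.23137365] [-2.44504295e-04  7.04369792e-01  7.09833043e-01  4.32872920e-04] [ 0.5770048   0.09482803 -0.64558059  1.79781813  0.05873328  1.2681135
 -0.07619417] 2.25
drB [320. 190.]
sm1 [495.  85.]
sm2 [447. -22.]
sq [421.  69.]
blueL [289.  -1.]
```

View pics/w2.png

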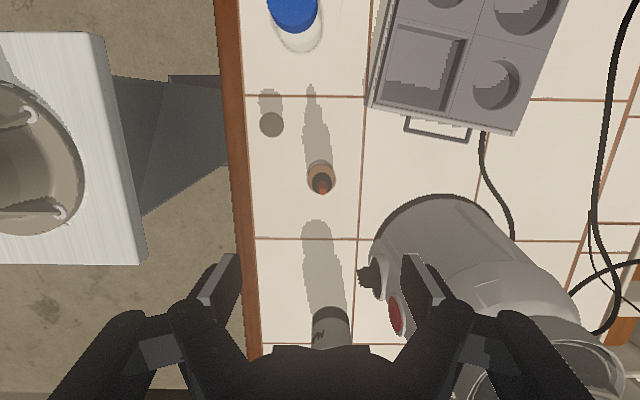

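The wrist view shows the teat tip at (323,190), 3 px from the prediction, and sm1 at about (497,85), which matches. Descending to the collar.

>>> arm_command(series=[{"delta_pos": [0,0.002,0],"spin": 0},{"delta_pos": [0,0,0.04],"spin": 0},{"delta_pos": [0,0,0.04],"spin": 0},{"delta_pos": [0,0,0.04],"spin": 0},{"delta_pos": [0,0,0.035],"spin": 0},{"delta_pos": [0,0,0.015],"spin": 0},{"delta_pos": [0,0,0.013],"spin": 0},{"delta_pos": [0,0,0],"spin": 0},{"delta_pos": [0,0,0],"spin": 0}])

```text
time_s: 3.15
position: [0.4288, -0.0096, 0.0484]
tcp_rot: [0.0, 0.708, 0.706, -0.0]
wrist_force: [1.0, 0.3, -0.8]
grip_width: 1.001
finger_force: 0.0
```

>>> arm_command(gripper=0.6, squeeze=20, series=[{"delta_pos": [0,0,0],"spin": 0},{"delta_pos": [0,0,0],"spin": 0},{"delta_pos": [0,0,0],"spin": 0},{"delta_pos": [0,0,0],"spin": 0},{"delta_pos": [0,0,0],"spin": 0},{"delta_pos": [0,0,0],"spin": 0}])

```text
time_s: 3.75
position: [0.4291, -0.0083, 0.0487]
tcp_rot: [0.0, 0.707, 0.707, 0.0]
wrist_force: [-0.4, -0.2, 3.5]
grip_width: 0.26
finger_force: 20.2
```

It grips the collar (0.26 × 85 ≈ 22 mm). Lifting and carrying it to sm1.

>>> arm_command(gripper=1, squeeze=30, series=[{"delta_pos": [0,0,0],"spin": 0},{"delta_pos": [0,0,-0.02],"spin": 0},{"delta_pos": [0,0,-0.03],"spin": 0},{"delta_pos": [0.02,0,-0.03],"spin": 0},{"delta_pos": [0.03,0,0],"spin": 0},{"delta_pos": [0.03,0.02,0],"spin": 0},{"delta_pos": [0.015,0.03,0],"spin": 0},{"delta_pos": [0.01,0.035,0],"spin": 0},{"delta_pos": [0.006,0.035,0],"spin": 0},{"delta_pos": [0,0.035,0],"spin": 0},{"delta_pos": [0,0.03,0],"spin": 0},{"delta_pos": [0,0.011,0],"spin": 0}])

```text
time_s: 4.95
position: [0.6272, 0.1022, 0.1268]
tcp_rot: [0.0, 0.708, 0.707, 0.0]
wrist_force: [-0.2, -1.0, -1.2]
grip_width: 0.255
finger_force: 29.7
```

```bash
python3 - <<'E'
from h import *
im=grab('wrist','w3'); t=grab('top','t3');s=ctrl.observe(); print(s['position'],s['grip_width'],s['finger_force'],s['time_s'])
for n,P in {'sm1':(.6255,.1035,.032),'sm2':(.5545,.2045,.032),'sq':(.539,.118,.032),'large':(.641,.1895,.032)}.items(): print(n,proj(im,np.array(P)).round(),proj(t,np.array(P)).round())
E
```

```text
[0.62579125 0.1024874  0.12679264] 0.25132231266539057 29.72148614586331 5.05
sm1 [319. 198.] [298. 172.]
sm2 [228.  76.] [269. 193.]
sq [221. 183.] [294. 197.]
large [338.  96.] [273. 169.]
```

View pics/w3.png

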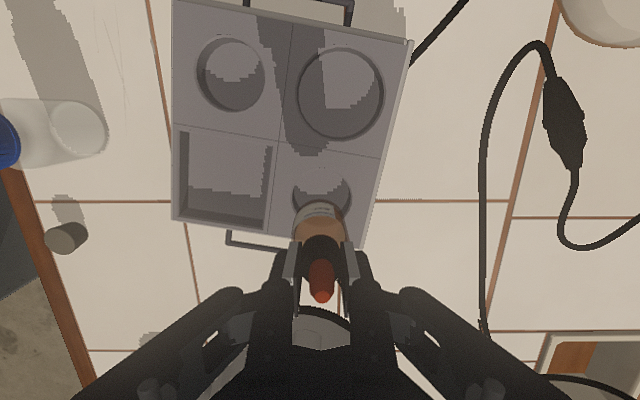

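Rim centres in the wrist view are sm2 (230,75), large (340,94) and square (224,181). Each is about 2 px from prediction, so I'll shift the caddy by (+1, +1.5) mm. Lowering into sm1.

>>> arm_command(series=[{"delta_pos": [0.002,0.0015,0],"spin": 0},{"delta_pos": [0,0,0.025],"spin": 0},{"delta_pos": [0,0,0.02],"spin": 0},{"delta_pos": [0,0,0.01],"spin": 0},{"delta_pos": [0,0,0.006],"spin": 0},{"delta_pos": [0,0,0.003],"spin": 0},{"delta_pos": [0,0,0.001],"spin": 0},{"delta_pos": [0,0,0],"spin": 0},{"delta_pos": [0,0,0],"spin": 0}])

```text
time_s: 5.95
position: [0.6268, 0.1051, 0.0641]
tcp_rot: [0.0, 0.707, 0.707, 0.001]
wrist_force: [0.1, 0.2, 0.1]
grip_width: 0.25
finger_force: 29.7
```

>>> arm_command(series=[{"delta_pos": [0,0,0.002],"spin": 0},{"delta_pos": [0,0,0.0015],"spin": 0},{"delta_pos": [0,0,0],"spin": 0},{"delta_pos": [0,0,0],"spin": 0}])

```text
time_s: 6.35
position: [0.6268, 0.105, 0.0609]
tcp_rot: [0.0, 0.707, 0.707, 0.001]
wrist_force: [-0.2, -0.7, 5.2]
grip_width: 0.255
finger_force: 30.3
```

Contact at 5 N upward. Releasing partway, then retreating straight up.

>>> arm_command(gripper=-0.4, series=[{"delta_pos": [0,0,0],"spin": 0},{"delta_pos": [0,0,0],"spin": 0},{"delta_pos": [0,0,0],"spin": 0},{"delta_pos": [0,0,0],"spin": 0},{"delta_pos": [0,0,-0.02],"spin": 0},{"delta_pos": [0,0,-0.04],"spin": 0},{"delta_pos": [0,0,-0.04],"spin": 0},{"delta_pos": [0,0,-0.04],"spin": 0}])

```text
time_s: 7.15
position: [0.6259, 0.1048, 0.2009]
tcp_rot: [-0.0, 0.707, 0.707, -0.0]
wrist_force: [1.5, -0.2, -0.4]
grip_width: 0.698
finger_force: 0.0
```

>>> arm_command(gripper=-1, series=[{"delta_pos": [0.04,-0.011,0],"spin": 0},{"delta_pos": [0.04,-0.011,0],"spin": 0},{"delta_pos": [0.04,-0.011,0],"spin": 0},{"delta_pos": [0.04,-0.011,0],"spin": 0},{"delta_pos": [0.04,-0.011,0],"spin": 0},{"delta_pos": [0.04,-0.011,0],"spin": 0},{"delta_pos": [0.04,-0.011,0],"spin": 0},{"delta_pos": [0.025,-0.01,0],"spin": 0},{"delta_pos": [0,0,0],"spin": 0},{"delta_pos": [0,0,0],"spin": 0}])

```text
time_s: 8.15
position: [0.5384, 0.4105, 0.1994]
tcp_rot: [0.0, 0.706, 0.708, -0.0]
wrist_force: [0.8, -0.7, -0.4]
grip_width: 1.0
finger_force: 0.0
```

```bash
python3 - <<'E'
from h import *
im=grab('wrist','w4');s=ctrl.observe(); print(s['position'],s['grip_width'],s['time_s'],s['q'])
for n,P in {'drA':(.54,.422,.086),'drB':(.6268,.105,.098)}.items(): print(n,proj(im,np.array(P)).round())
E
```

```text
[0.53967972 0.40892421 0.19940483] 0.9975400292410446 8.2 [-0.33586168  0.67437951 -0.63584008  1.13963789  0.38458635  1.44137898
 -0.91144783]
drA [323. 181.]
drB [389. 422.]
```

View pics/w4.png

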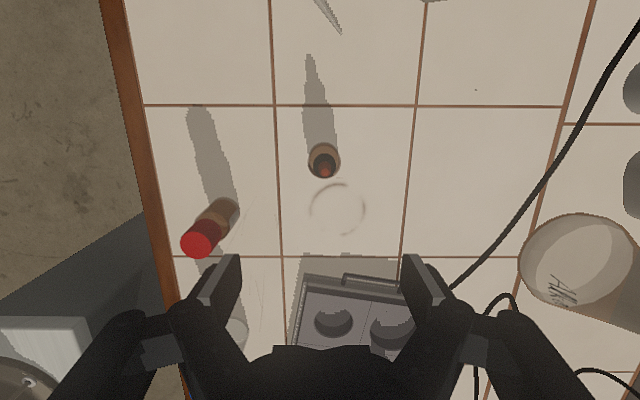

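The teat tip is at (325,172) and the body shoulder ring is centred at about (324,161).

```bash
python3 - <<'E'
from h import *
im=load('w4'); print(onz(im,325,172,.086),onz(im,324,161,.04))
hs=cv2.cvtColor(im['frame'],cv2.COLOR_RGB2HSV); m=((hs[...,1]>90)&(hs[...,0]<18)).astype(np.uint8); m[:130]=0;m[185:]=0;m[:,:295]=0;m[:,355:]=0
m|=((hs[...,2]<60)&(np.indices(m.shape)[1]>305)&(np.indices(m.shape)[1]<345)&(np.indices(m.shape)[0]>140)&(np.indices(m.shape)[0]<185)).astype(np.uint8)
ys,xs=np.nonzero(m); print(xs.min(),xs.max(),ys.min(),ys.max(),np.median(xs))
E
```

```text
[0.54194826 0.43111264 0.086     ] [0.54157585 0.43205669 0.04      ]
309 336 145 176 324.0
```

>>> arm_command(series=[{"delta_pos": [0.0215,0.002,0],"spin": 0},{"delta_pos": [0,0,0.03],"spin": 0},{"delta_pos": [0,0,0.04],"spin": 0},{"delta_pos": [0,0,0.04],"spin": 0},{"delta_pos": [0,0,0.025],"spin": 0},{"delta_pos": [0,0,0.016],"spin": 0},{"delta_pos": [0,0,0],"spin": 0},{"delta_pos": [0,0,0],"spin": 0}])

```text
time_s: 9.0
position: [0.5423, 0.4312, 0.05]
tcp_rot: [0.0, 0.707, 0.707, 0.001]
wrist_force: [0.8, -0.1, -0.6]
grip_width: 0.998
finger_force: 0.0
```

>>> arm_command(gripper=0.6, squeeze=20, series=[{"delta_pos": [0,0,0],"spin": 0},{"delta_pos": [0,0,0],"spin": 0},{"delta_pos": [0,0,0],"spin": 0},{"delta_pos": [0,0,0],"spin": 0},{"delta_pos": [0,0,0],"spin": 0},{"delta_pos": [0,0,0],"spin": 0}])

```text
time_s: 9.6
position: [0.5413, 0.4316, 0.0494]
tcp_rot: [0.0, 0.707, 0.707, 0.001]
wrist_force: [-0.1, -1.2, 2.3]
grip_width: 0.259
finger_force: 20.2
```

>>> arm_command(gripper=1, squeeze=30, series=[{"delta_pos": [0,0,0],"spin": 0},{"delta_pos": [0,0,-0.02],"spin": 0},{"delta_pos": [0,0,-0.03],"spin": 0},{"delta_pos": [-0.01,0,-0.03],"spin": 0},{"delta_pos": [-0.03,0.002,0],"spin": 0},{"delta_pos": [-0.035,0.003,0],"spin": 0},{"delta_pos": [-0.035,0.003,0],"spin": 0},{"delta_pos": [-0.035,0.003,0],"spin": 0},{"delta_pos": [-0.035,0.002,0],"spin": 0},{"delta_pos": [-0.03,0.001,0],"spin": 0},{"delta_pos": [-0.0155,0,0],"spin": 0},{"delta_pos": [0,0,0],"spin": 0}])

```text
time_s: 10.8
position: [0.5557, 0.2024, 0.1281]
tcp_rot: [0.001, 0.709, 0.706, -0.001]
wrist_force: [-0.2, 0.8, -0.5]
grip_width: 0.252
finger_force: 29.6
```

```bash
python3 - <<'E'
from h import *
im=grab('wrist','w5');s=ctrl.observe(); print(s['position'],s['grip_width'],s['time_s'],s['q'])
for n,P in {'sm2':(.5557,.206,.032),'large':(.642,.191,.032)}.items(): print(n,proj(im,np.array(P)).round())
E
```

```text
[0.55518544 0.20554326 0.12852105] 0.2537005423401244 10.85 [ 0.05600537  0.55383944 -0.65039293  1.52417706  0.35051819  1.18268597
 -0.65682584]
sm2 [321. 195.]
large [416. 210.]
```

View pics/w5.png

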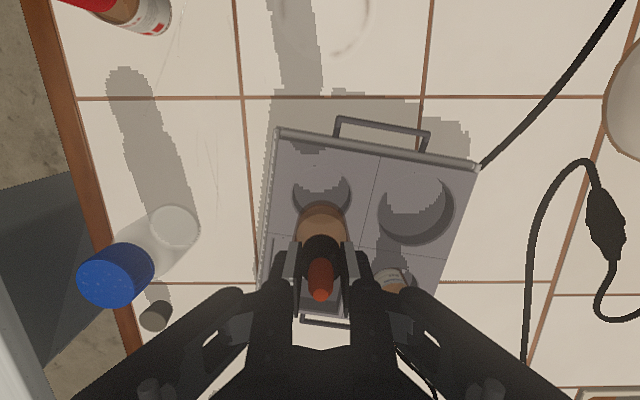

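Large pocket at (416,210) and sm2 match the prediction exactly. Lowering.

>>> arm_command(series=[{"delta_pos": [0,0.0005,0.025],"spin": 0},{"delta_pos": [0,0,0.02],"spin": 0},{"delta_pos": [0,0,0.012],"spin": 0},{"delta_pos": [0,0,0.006],"spin": 0},{"delta_pos": [0,0,0.003],"spin": 0},{"delta_pos": [0,0,0.0015],"spin": 0},{"delta_pos": [0,0,0],"spin": 0},{"delta_pos": [0,0,0],"spin": 0}])

```text
time_s: 11.65
position: [0.5563, 0.2061, 0.062]
tcp_rot: [0.0, 0.707, 0.707, 0.001]
wrist_force: [-0.1, 0.3, -0.8]
grip_width: 0.256
finger_force: 29.6
```

```bash
python3 - <<'E'
from h import *
s=ctrl.observe(); print(s['position'],s['wrist_force'])
im=load('w5'); hs=cv2.cvtColor(im['frame'],cv2.COLOR_RGB2HSV)
m=((hs[...,1]>120)&(abs(hs[...,0].astype(int)-112)<14)).astype(np.uint8)
c=max(cv2.findContours(m,0,1)[0],key=cv2.contourArea); print(cv2.boundingRect(c),onz(im,113,277,.104))
for f in('top0','scene0'):
    i2=load(f);hs=cv2.cvtColor(i2['frame'],cv2.COLOR_RGB2HSV);m=((hs[...,1]>120)&(abs(hs[...,0].astype(int)-112)<14)).astype(np.uint8)
    for c in cv2.findContours(m,0,1)[0]:
        if cv2.contourArea(c)>40: print(f,cv2.fitEllipse(c),cv2.boundingRect(c))
E
```

```text
[0.55626582 0.20610119 0.06204886] [-0.11726631  0.33372222 -0.78929313]
(76, 250, 73, 59) [0.40957185 0.17016536 0.104     ]
top0 ((278.0265808105469, 236.22689819335938), (10.957263946533203, 12.304121017456055), 85.56527709960938) (272, 231, 13, 12)
top0 ((460.09930419921875, 207.89608764648438), (11.69424057006836, 11.984619140625), 118.65432739257812) (454, 202, 13, 13)
scene0 ((316.7624816894531, 226.44508361816406), (15.472268104553223, 15.774025917053223), 162.7164764404297) (309, 219, 16, 16)
scene0 ((378.3283386230469, 134.98287963867188), (10.907158851623535, 11.39730453491211), 83.65872955322266) (373, 130, 12, 11)
scene0 ((386.0158996582031, 104.89468383789062), (7.803393840789795, 21.228654861450195), 55.731231689453125) (380, 97, 15, 16)
```

>>> arm_command(series=[{"delta_pos": [0,0,0.001],"spin": 0},{"delta_pos": [0,0,0.001],"spin": 0},{"delta_pos": [0,0,0],"spin": 0},{"delta_pos": [0,0,0],"spin": 0}])

```text
time_s: 12.05
position: [0.5567, 0.2063, 0.0613]
tcp_rot: [0.001, 0.707, 0.707, 0.001]
wrist_force: [-1.1, -0.9, 6.6]
grip_width: 0.256
finger_force: 30.2
```

>>> arm_command(gripper=-0.4, series=[{"delta_pos": [0,0,0],"spin": 0},{"delta_pos": [0,0,0],"spin": 0},{"delta_pos": [0,0,0],"spin": 0},{"delta_pos": [0,0,0],"spin": 0},{"delta_pos": [0,0,-0.02],"spin": 0},{"delta_pos": [0,0,-0.04],"spin": 0},{"delta_pos": [0,0,-0.04],"spin": 0},{"delta_pos": [-0.011,-0.03,-0.03],"spin": 0},{"delta_pos": [-0.011,-0.04,-0.03],"spin": 0},{"delta_pos": [-0.011,-0.04,0],"spin": 0},{"delta_pos": [-0.011,-0.045,0],"spin": 0}])

```text
time_s: 13.15
position: [0.4012, 0.1621, 0.2194]
tcp_rot: [0.0, 0.707, 0.707, 0.001]
wrist_force: [-0.6, -0.8, 1.0]
grip_width: 0.699
finger_force: 0.0
```

>>> arm_command(gripper=-1, series=[{"delta_pos": [0,0,0],"spin": 0},{"delta_pos": [0,0,0],"spin": 0},{"delta_pos": [0,0,0],"spin": 0}])

```text
time_s: 13.45
position: [0.403, 0.1622, 0.2191]
tcp_rot: [0.0, 0.707, 0.707, 0.001]
wrist_force: [0.2, -0.0, 0.2]
grip_width: 1.004
finger_force: 0.0
```

```bash
python3 - <<'E'
from h import *
im=grab('wrist','w6');s=ctrl.observe(); print(s['position'],s['grip_width'],s['time_s'],s['q'])
print(proj(im,np.array((.401,.162,.104))).round())
hs=cv2.cvtColor(im['frame'],cv2.COLOR_RGB2HSV);m=((hs[...,1]>120)&(abs(hs[...,0].astype(int)-112)<14)).astype(np.uint8)
c=max(cv2.findContours(m,0,1)[0],key=cv2.contourArea); print(cv2.boundingRect(c),cv2.fitEllipse(c))
E
```

```text
[0.40315688 0.16237539 0.21902687] 1.0008385319812991 13.5 [ 0.26734854  0.13490597 -0.75569192  1.80158098  0.09695893  1.24117179
 -0.51490744]
[319. 193.]
(299, 187, 5, 16) ((300.962158203125, 194.7824249267578), (2.8952839374542236, 13.360116958618164), 164.13485717773438)
```

View pics/w6.png

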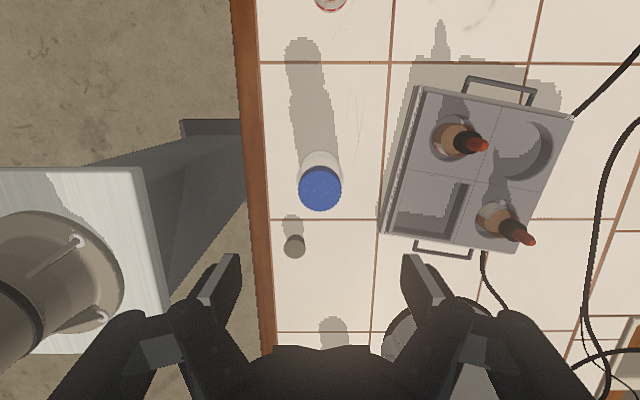

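The cap is centred at (320,189), so the bottle is about 3 mm further in +y than estimated. Both droppers stand in their pockets at (460,138) and (500,220).

>>> arm_command(series=[{"delta_pos": [0.003,-0.001,0.03],"spin": 0},{"delta_pos": [0,0,0.04],"spin": 0},{"delta_pos": [0,0,0.035],"spin": 0},{"delta_pos": [0,0,0.02],"spin": 0},{"delta_pos": [0,0,0.01],"spin": 0},{"delta_pos": [0,0,0.002],"spin": 0},{"delta_pos": [0,0,0],"spin": 0},{"delta_pos": [0,0,0],"spin": 0}])

```text
time_s: 14.3
position: [0.402, 0.1657, 0.0827]
tcp_rot: [0.001, 0.707, 0.707, 0.001]
wrist_force: [-1.3, -0.1, 0.7]
grip_width: 0.998
finger_force: 0.0
```

>>> arm_command(gripper=0.3, squeeze=25, series=[{"delta_pos": [0,0,0],"spin": 0},{"delta_pos": [0,0,0],"spin": 0},{"delta_pos": [0,0,0],"spin": 0},{"delta_pos": [0,0,0],"spin": 0},{"delta_pos": [0,0,0],"spin": 0},{"delta_pos": [0,0,0],"spin": 0}])

```text
time_s: 14.9
position: [0.4011, 0.1652, 0.0822]
tcp_rot: [0.0, 0.707, 0.707, 0.0]
wrist_force: [0.1, -0.8, 4.5]
grip_width: 0.483
finger_force: 25.2
```

Gripping the cap. Lifting the foot above the dropper tops and carrying it to the large pocket.

>>> arm_command(gripper=1, squeeze=40, series=[{"delta_pos": [0,0,0],"spin": 0},{"delta_pos": [0,0,-0.015],"spin": 0},{"delta_pos": [0,0,-0.03],"spin": 0},{"delta_pos": [0,0,-0.04],"spin": 0},{"delta_pos": [0,0,-0.03],"spin": 0},{"delta_pos": [0.002,0.015,-0.01],"spin": 0},{"delta_pos": [0.003,0.03,0],"spin": 0},{"delta_pos": [0.004,0.035,0],"spin": 0},{"delta_pos": [0.004,0.035,0],"spin": 0},{"delta_pos": [0.004,0.035,0],"spin": 0},{"delta_pos": [0.004,0.035,0],"spin": 0},{"delta_pos": [0.0045,0.03,0],"spin": 0}])

```text
time_s: 16.1
position: [0.6171, 0.1898, 0.2049]
tcp_rot: [-0.0, 0.707, 0.707, -0.001]
wrist_force: [1.6, 0.9, -1.3]
grip_width: 0.473
finger_force: 41.3
```

>>> arm_command(series=[{"delta_pos": [0,0.0155,0],"spin": 0},{"delta_pos": [0,0.01,0],"spin": 0},{"delta_pos": [0,0,0],"spin": 0},{"delta_pos": [0,0,0],"spin": 0}])

```text
time_s: 16.5
position: [0.6404, 0.1906, 0.2056]
tcp_rot: [-0.001, 0.707, 0.707, -0.001]
wrist_force: [0.4, 0.5, -1.0]
grip_width: 0.475
finger_force: 41.3
```

```bash
python3 - <<'E'
from h import *
im=grab('wrist','w7');s=ctrl.observe(); print(s['position'],s['grip_width'],s['finger_force'],s['time_s'])
for n,P in {'large':(.642,.191,.032),'foot':(s['position'][0],s['position'][1],s['position'][2]-.082)}.items(): print(n,proj(im,np.array(P)).round())
E
```

```text
[0.64022181 0.19074532 0.20597757] 0.4751748466614547 41.269124757964164 16.55
large [323. 177.]
foot [321. 204.]
```

View pics/w7.png

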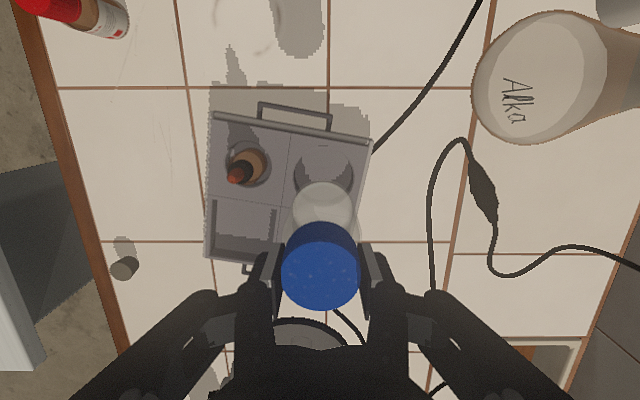

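The foot is at (323,205) as expected and the pocket at (323,177). Lowering.

>>> arm_command(series=[{"delta_pos": [0.0005,0.001,0.025],"spin": 0},{"delta_pos": [0,0,0.035],"spin": 0},{"delta_pos": [0,0,0.025],"spin": 0},{"delta_pos": [0,0,0.013],"spin": 0},{"delta_pos": [0,0,0.007],"spin": 0},{"delta_pos": [0,0,0.003],"spin": 0},{"delta_pos": [0,0,0.002],"spin": 0},{"delta_pos": [0,0,0],"spin": 0},{"delta_pos": [0,0,0],"spin": 0}])

```text
time_s: 17.45
position: [0.6428, 0.1915, 0.0977]
tcp_rot: [0.0, 0.707, 0.707, 0.001]
wrist_force: [0.2, 0.6, -1.1]
grip_width: 0.476
finger_force: 41.3
```

>>> arm_command(series=[{"delta_pos": [0,0,0.002],"spin": 0},{"delta_pos": [0,0,0.001],"spin": 0},{"delta_pos": [0,0,0.0005],"spin": 0},{"delta_pos": [0,0,0],"spin": 0},{"delta_pos": [0,0,0],"spin": 0}])

```text
time_s: 17.95
position: [0.6426, 0.1915, 0.0945]
tcp_rot: [0.0, 0.707, 0.707, 0.001]
wrist_force: [-1.4, -0.0, 5.3]
grip_width: 0.476
finger_force: 41.9
```

Contact. Releasing, rising, then going in front of the blender to the grey bottle.

>>> arm_command(gripper=-0.4, series=[{"delta_pos": [0,0,0],"spin": 0},{"delta_pos": [0,0,0],"spin": 0},{"delta_pos": [0,0,0],"spin": 0},{"delta_pos": [0,0,0],"spin": 0},{"delta_pos": [0,0,-0.02],"spin": 0},{"delta_pos": [0,0,-0.04],"spin": 0},{"delta_pos": [0,0,-0.04],"spin": 0},{"delta_pos": [0,0,-0.04],"spin": 0}])

```text
time_s: 18.75
position: [0.6419, 0.191, 0.2343]
tcp_rot: [-0.0, 0.707, 0.707, -0.0]
wrist_force: [0.5, 0.6, 0.5]
grip_width: 0.702
finger_force: 0.0
```

>>> arm_command(gripper=-1, series=[{"delta_pos": [-0.0275,-0.036,0],"spin": 0},{"delta_pos": [-0.0275,-0.036,0],"spin": 0},{"delta_pos": [-0.0275,-0.036,0],"spin": 0},{"delta_pos": [-0.0275,-0.036,0],"spin": 0},{"delta_pos": [-0.0275,-0.036,0],"spin": 0},{"delta_pos": [-0.0275,-0.036,0],"spin": 0},{"delta_pos": [-0.0275,-0.036,0],"spin": 0},{"delta_pos": [-0.04,0,0],"spin": 0},{"delta_pos": [-0.045,0,0],"spin": 0},{"delta_pos": [-0.045,0,0],"spin": 0},{"delta_pos": [-0.045,0.015,0],"spin": 0},{"delta_pos": [-0.04,0.02,0],"spin": 0}])

```text
time_s: 19.95
position: [0.4247, -0.2193, 0.2334]
tcp_rot: [0.001, 0.708, 0.706, -0.001]
wrist_force: [1.1, 1.0, 1.1]
grip_width: 1.001
finger_force: 0.0
```

>>> arm_command(series=[{"delta_pos": [-0.03,0.02,0],"spin": 0},{"delta_pos": [-0.01,0,0],"spin": 0},{"delta_pos": [0,0,0],"spin": 0},{"delta_pos": [0,0,0],"spin": 0}])

```text
time_s: 20.35
position: [0.4451, -0.2549, 0.233]
tcp_rot: [-0.001, 0.706, 0.708, 0.0]
wrist_force: [-0.3, 0.2, -0.2]
grip_width: 1.001
finger_force: 0.0
```

```bash
python3 - <<'E'
from h import *
im=grab('wrist','w8');s=ctrl.observe(); print(s['position'],s['tcp_rot'],s['grip_width'],s['wrist_force'],s['time_s'],s['q'])
print(proj(im,np.array((.447,-.261,.126))).round())
E
```

```text
[ 0.44526567 -0.25451612  0.2332633 ] [-3.36247870e-04  7.06065697e-01  7.08146232e-01  1.76918509e-04] 0.9955763387142784 [-0.30595406  0.26580525  0.70781261] 20.4 [ 0.86473036  0.26889148 -0.47317255  1.59249692  0.12500218  1.31100639
  0.37685749]
[323. 201.]
```

View pics/w8.png

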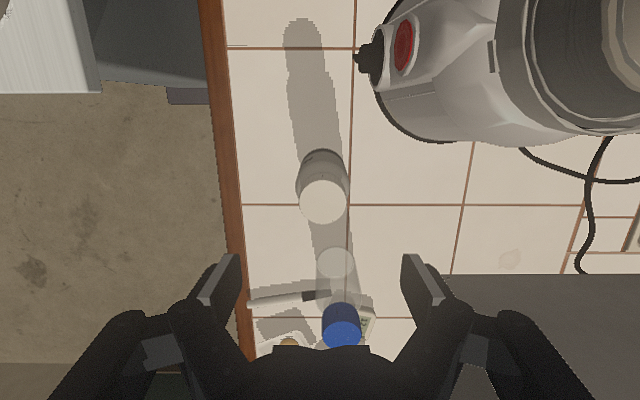

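The white cap is at (323,201), exactly as predicted. Descending.

>>> arm_command(series=[{"delta_pos": [-0.0065,0.002,0.02],"spin": 0},{"delta_pos": [0,0,0.04],"spin": 0},{"delta_pos": [0,0,0.035],"spin": 0},{"delta_pos": [0,0,0.02],"spin": 0},{"delta_pos": [0,0,0.01],"spin": 0},{"delta_pos": [0,0,0.003],"spin": 0},{"delta_pos": [0,0,0],"spin": 0},{"delta_pos": [0,0,0],"spin": 0}])

```text
time_s: 21.2
position: [0.4486, -0.2633, 0.1066]
tcp_rot: [0.001, 0.707, 0.707, 0.0]
wrist_force: [-0.4, -0.1, 0.4]
grip_width: 0.998
finger_force: 0.0
```

>>> arm_command(gripper=0.2, squeeze=25, series=[{"delta_pos": [0,0,0],"spin": 0},{"delta_pos": [0,0,0],"spin": 0},{"delta_pos": [0,0,0],"spin": 0},{"delta_pos": [0,0,0],"spin": 0},{"delta_pos": [0,0,0],"spin": 0},{"delta_pos": [0,0,0],"spin": 0}])

```text
time_s: 21.8
position: [0.4478, -0.2633, 0.1059]
tcp_rot: [0.001, 0.707, 0.707, 0.0]
wrist_force: [-1.2, 0.9, 5.9]
grip_width: 0.524
finger_force: 26.0
```

>>> arm_command(gripper=1, squeeze=40, series=[{"delta_pos": [0,0,0],"spin": 0},{"delta_pos": [0,0,-0.015],"spin": 0},{"delta_pos": [0,0,-0.03],"spin": 0},{"delta_pos": [0,-0.01,-0.025],"spin": 0},{"delta_pos": [0.02,-0.02,0],"spin": 0},{"delta_pos": [0.03,-0.02,0],"spin": 0},{"delta_pos": [0.035,-0.01,0],"spin": 0},{"delta_pos": [0.035,0,0],"spin": 0},{"delta_pos": [0.035,0,0],"spin": 0},{"delta_pos": [0.035,0,0],"spin": 0},{"delta_pos": [0.035,0,0],"spin": 0},{"delta_pos": [0.035,0,0],"spin": 0}])

```text
time_s: 23.0
position: [0.3864, -0.0017, 0.1745]
tcp_rot: [-0.0, 0.707, 0.707, -0.0]
wrist_force: [1.1, -0.7, -1.8]
grip_width: 0.514
finger_force: 41.7
```

>>> arm_command(series=[{"delta_pos": [0.03,0.01,0],"spin": 0},{"delta_pos": [0.025,0.02,0],"spin": 0},{"delta_pos": [0.022,0.03,0],"spin": 0},{"delta_pos": [0.015,0.03,0],"spin": 0},{"delta_pos": [0.015,0.03,0],"spin": 0},{"delta_pos": [0.01,0.02,0],"spin": 0},{"delta_pos": [0.005,0.012,0],"spin": 0},{"delta_pos": [0,0,0],"spin": 0},{"delta_pos": [0,0,0],"spin": 0}])

```text
time_s: 23.9
position: [0.5381, 0.1188, 0.1741]
tcp_rot: [-0.001, 0.707, 0.707, -0.001]
wrist_force: [0.2, -1.2, -1.6]
grip_width: 0.511
finger_force: 41.7
```

```bash
python3 - <<'E'
from h import *
im=grab('wrist','w9');s=ctrl.observe(); print(s['position'],s['grip_width'],s['finger_force'],s['time_s'])
for n,P in {'sq':(.540,.119,.032),'foot':(s['position'][0],s['position'][1],s['position'][2]-.106)}.items(): print(n,proj(im,np.array(P)).round())
E
```

```text
[0.53801264 0.11850757 0.17438417] 0.5146969136250831 41.68920651576627 23.95
sq [323. 184.]
foot [321. 196.]
```

View pics/w9.png

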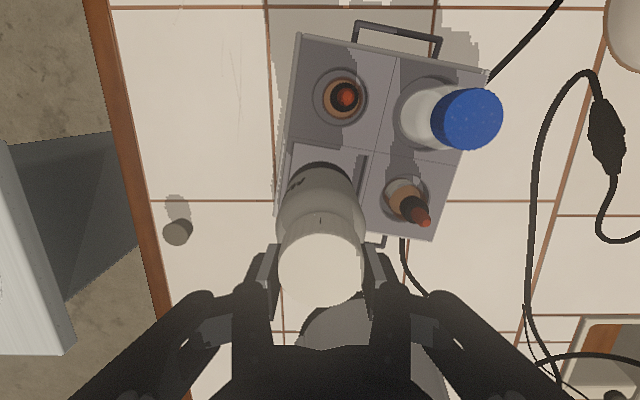

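The pocket lines up ahead of the bottle foot. The other three bottles stand at (340,97), (450,115) and (407,200). Shifting 2 mm in x and lowering.

>>> arm_command(series=[{"delta_pos": [0,0.002,0.015],"spin": 0},{"delta_pos": [0,0,0.02],"spin": 0},{"delta_pos": [0,0,0.01],"spin": 0},{"delta_pos": [0,0,0.006],"spin": 0},{"delta_pos": [0,0,0.003],"spin": 0},{"delta_pos": [0,0,0.001],"spin": 0},{"delta_pos": [0,0,0],"spin": 0},{"delta_pos": [0,0,0],"spin": 0}])

```text
time_s: 24.75
position: [0.5417, 0.1193, 0.1207]
tcp_rot: [0.0, 0.707, 0.707, 0.001]
wrist_force: [-0.7, -0.5, -1.3]
grip_width: 0.512
finger_force: 41.7
```

>>> arm_command(series=[{"delta_pos": [0,0,0.0015],"spin": 0},{"delta_pos": [0,0,0.001],"spin": 0},{"delta_pos": [0,0,0.0005],"spin": 0},{"delta_pos": [0,0,0],"spin": 0},{"delta_pos": [0,0,0],"spin": 0}])

```text
time_s: 25.25
position: [0.5415, 0.1192, 0.118]
tcp_rot: [0.0, 0.707, 0.707, 0.0]
wrist_force: [-1.9, -1.0, 5.8]
grip_width: 0.511
finger_force: 42.5
```

Contact. Releasing, rising and backing off so the top camera is clear.

>>> arm_command(gripper=-0.4, series=[{"delta_pos": [0,0,0],"spin": 0},{"delta_pos": [0,0,0],"spin": 0},{"delta_pos": [0,0,0],"spin": 0},{"delta_pos": [0,0,0],"spin": 0},{"delta_pos": [0,0,-0.02],"spin": 0},{"delta_pos": [0,0,-0.04],"spin": 0},{"delta_pos": [0,0,-0.04],"spin": 0},{"delta_pos": [-0.01,-0.03,-0.03],"spin": 0},{"delta_pos": [-0.02,-0.04,0],"spin": 0},{"delta_pos": [-0.02,-0.04,0],"spin": 0},{"delta_pos": [0,0,0],"spin": 0},{"delta_pos": [0,0,0],"spin": 0}])

```text
time_s: 26.45
position: [0.4308, 0.0682, 0.2472]
tcp_rot: [0.001, 0.707, 0.707, -0.0]
wrist_force: [1.2, 0.6, -0.1]
grip_width: 0.702
finger_force: 0.0
```

```bash
python3 - <<'E'
from h import *
im=grab('wrist','w10');s=ctrl.observe(); print(s['position'],s['wrist_force'],s['time_s'])
for n,P in {'sq':(.540,.119,.138),'lg':(.642,.191,.116),'s1':(.6265,.105,.098),'s2':(.5557,.206,.098)}.items(): print(n,proj(im,np.array(P)).round())
E
```

```text
[0.43190304 0.06898884 0.24753173] [ 0.2264042   0.04985636 -0.19827595] 26.5
sq [444. 140.]
lg [559.  54.]
s1 [509. 148.]
s2 [456.  39.]
```

View pics/w10.png

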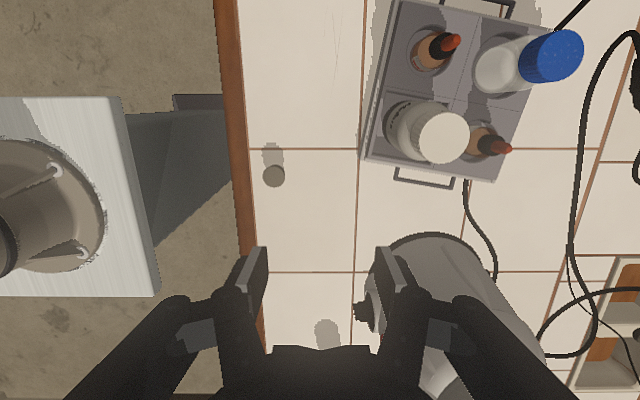

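All four tops match their targets within about 5 px (4 mm). Handing in.

```bash
python3 -c "
from h import *
print(order.finish_job())"
```

```text
the job is handed in; nothing more can be done
None
```

The caddy is packed and the job is handed in at about 26.5 s; no verdict came back. In the last wrist picture all four bottles stood upright in their pockets within about 5 mm of centre, and I never touched the two look-alikes.

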